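# Eject the spacer block and square it against the bench hook's fence

### The arm

A 7-joint arm with a two-finger parallel gripper is mounted at the origin on a cart in front of the work surface, level with it; the furniture and walls round the work are solid. World frame = base frame: x ahead of the robot, y to its left, z up, the work surface at z = 0. Lengths are in m, angles in rad, forces in N, time in s.
With the tool pointing down it reaches from about 0.4 to 0.85 m from the base axis. Payload 4.5 kg.
Tool frame: the origin (TCP) lies midway between the tips of the shut fingers; the grasp point (between the pads) lies 19 mm behind it (r.hold_point_z is the distance from the TCP to the grasp point, in m); z points along the fingers, y is the direction in which the jaws open and shut (so a half turn about z gives the same grasp; the last joint's range is limited). The gripper opens to 88 mm and grips with 3 to 60 N. Pads are 18 mm wide; open, the fingers measure 123 mm over their backs; the gripper's body (75 mm by 187 mm) begins 45 mm behind the grasp point.
Start: joints at [-1.212, 0.689, -0.195, 1.565, 0.157, 0.902, -0.215], TCP at [0.199, 0.592, 0.239] pointing down, gripper open.
Joint ranges: [-3.01, 3.01], [-0.46, 2.08], [-1.47, 1.51], [0.13, 2.56], [-1, 4.14], [0.04, 2.09], [-2.66, 2.66]. Speed limits (rad/s): [2.57, 2.57, 3.14, 3.14, 3.14, 3.14, 3.14].

### API

Orientations are given as a unit quaternion [x, y, z, w].
In Python, from plant import r gives the robot as it stands. The module is installed in compiled form; this text tells all that it offers.
- The arm moves only by the tool move_arm, never from a script. Its arguments are lists of equal length, an entry for each row: "turn": the turn, a rotation vector about the tool's x, y, z in units of 2 pi rad (1.0 is 2 pi rad), a list of three; "dp": the shift along the tool's x, y, z in units of 2.5 cm (1.0 is 2.5 cm), a list of three; "jaw": the closure, from -1 (fully open) to 1 (shut), so that 0 is half open. In form: {"turn": [[wx, wy, wz], ...], "dp": [[x, y, z], ...], "jaw": [jaw, ...]}. A call has 1 to 10 rows; each row shifts and turns the commanded pose from where the row before left it, along the tool's axes as they then stand; what a row does not reach is not made up. A row lasts 1/12 s, in which the tool goes at most 41.7 mm and 7.16 degrees, less where a joint would pass 70% of its speed; a pose out of reach is approached as far as the arm can. A call with a number of a shift or a turn outside -1 to 1 is refused whole. A call with a gripper value outside its range is refused whole. The fingers move at their own pace and stop on an object; "newtons" is the grip in N (left out, the last holds). Time passes only in rows, so rows that do not move let the fingers close. It gives the time, the measured TCP pose, the force and the opening at its end, in the units of the state.
- r.get_state(): the state, without advancing time (a new reading comes with each control period).
- r.snapshot(name): name is "side" or "top"; returns a dict with "frame" (420x560x3 uint8, blue, green, red), "mtx" (3x3 intrinsics, pixels), "k1" (the pictures are not rectified: a ray, as slopes to the right and down, at radius r is drawn at 1 + k1 r^2 times it, then the intrinsics apply), "origin" and "orientation" of the camera in the world. Camera axes: x right, y up, looking along -z (the intrinsics and any distortion apply to the point x, -y, -z); pixel columns grow to the right and rows downward; lengths in m; the calibration is good to about 2 mm. A picture is of the moment at which its call begins. There is no depth.
- r.finish_job(): hands the job in, once; it reports no verdict.
The state is a dict: "clock": time; "q": joint angles; "qd": joint speeds; "joint_torque": joint torques, N m; "tool_pos": TCP position; "eef_rot": TCP orientation; "contact_force": force on the tool from outside, world axes, zero at the start; "moment": the same for the moment, N m; "opening": opening from 0.0 (shut) to 1.0 (fully open).
Only numpy, scipy, OpenCV 4.12 (cv2) and the standard library are available. Lean on these libraries where they do the work, as an engineer would, in place of code of your own. Each camera call takes 0.05 s, during which the arm holds its last target.

### The job

The wooden spacer block sits flush in the pocket of the sanding fixture. Press the fixture's ejector lever all the way down so that the block rises, take the block out, lay it flat on the bench hook (set it down, do not drop it) and push it up so that one long side lies snug along the fence, with the whole block on the board. Leave the other things on the bench where they lie.

Things in the scene. Friction and masses are not known exactly. Their poses are not given: they have to be found in the camera images.
- block: plain dark wooden spacer block, 40 x 140 x 22 mm (x, y, z), 0.05 to 0.1 kg, loose. Origin: centre of its underside; its y axis runs along its length, z up. At the start it sits in the fixture's pocket, its top flush with the fixture's top, so it cannot be gripped; raised, its upper 20 mm stand proud and it is gripped across its 40 mm width.
- fixture: sanding fixture fixed to the bench at the robot's left: aluminium base 212 x 112 x 8 mm carrying a light wooden frame 196 x 96 mm whose top is 42 mm above the bench. Pocket 44 x 144 mm (2 mm clearance round the block), long along the fixture's x axis, in the middle. Origin: centre of the underside, under the pocket's centre; x along the pocket, away from the lever (the lever sticks out at the -x end, roughly towards the robot); z up.
- pocket_mouth (a point): point at the centre of the pocket's mouth, level with the top of the fixture's frame.
- eject_lever (a joint): angle of the ejector lever: 0 at rest (pad raised), 0.40 rad fully down on its stop. A plate under the block rises 50 mm per rad: 20 mm at the stop. The pivot is level along the fixture's y axis, at x = -108 mm, z = 30 mm in the fixture's frame; the pad is 80 mm further out (-x). Pushing the pad down takes about 3 to 7 N; there is no spring: friction holds the lever wherever it is left, with the block raised on it. It may stay down at the end.
- press_pad (a point): centre of the top face of the lever's black press pad (36 x 36 x 12 mm). At rest about 68 mm above the bench and 188 mm from the fixture's origin along its -x; on its arc it sinks by about 34 mm to the stop and moves about 8 mm further outward (-x).
- bench_hook: bench hook fixed to the bench at the robot's right: plywood board 130 x 190 mm (x, y), 18 mm thick, with a wooden fence 22 mm wide and 24 mm high (above the board) along its whole far (+x) edge. Origin: centre of the underside; x towards the fence, y along it, z up. The fence's inner face is at x = +43 mm, so the block's centre belongs at x = +23 mm.
- fence_foot (a point): middle of the line where the fence's inner face meets the board's top (18 mm above the bench). Between fixture and bench hook, mostly beyond them, stands the bench's own clamping jig, whose two upright clamp handles reach 165 mm above the bench: carry the block over or in front of them.
- moulding_offcut_4: bystander: white mitred moulding offcut 87 x 55 x 17 mm, lying on the bench. Origin: centre of its underside.
- pencil: bystander: flat red carpenter's pencil 15 x 174 x 8 mm, lying on the bench. Origin: centre of its underside.
- spring_clamp: bystander: black spring clamp 79 x 128 x 23 mm, lying on the bench beyond the bench hook. Origin: centre of its underside.

How it is judged:
On the way, in this order (a step that is already met when the one before it is completed fails the run):
1. the lever is pressed down and the block stands raised in its pocket (value of joint eject_lever above 0.36 rad and z of block in the frame of fixture above 0.035 m and horizontal distance between block and pocket_mouth below 0.008 m and angle between block's own z axis and vertical below 0.06 rad), for 0.2 s.
2. the block is lifted out of the fixture in the gripper (z of block in the frame of fixture above 0.055 m and contact force between the fingers and block above 0.5 N), for 0.1 s.
At the end, for the whole second after the job is handed in: The block lies flat and at rest on the bench hook's board, its long side against the fence (its centre within 7 mm of touching distance, parallel to the fence within 0.06 rad) and within 27 mm of the fence's middle along it, so that the whole block is on the board; released (x of block in the frame of bench_hook between 0.016 and 0.026 m and y of block in the frame of bench_hook between -0.027 and 0.027 m and z of block in the frame of bench_hook between 0.014 and 0.022 m and angle between the y axis of block and the y axis of bench_hook, either way round below 0.06 rad and angle between block's own z axis and vertical below 0.06 rad and linear speed of block below 0.01 m/s and angular speed of block below 0.1 rad/s).
It fails at once if the block is dropped (falls freely by more than about 3 cm) (contact force between the fingers and block below 0.05 N and linear speed of block above 0.8 m/s).
It fails at once if a bystander is moved by more than 3 cm (distance of any of moulding_offcut_4, pencil, spring_clamp from where it was at the start of the episode above 0.03 m).
It also fails if it takes over 64 s, if anything falls off the work surface, if the arm or the gripper's body presses on something with over 40 N, if the wrist force passes 120 N, or if a joint passes its speed limit or range.

## Working session

There is one attempt and no reset: what is moved stays moved. The work goes in short steps, Python scripts to look and compute and a tool call to move; the robot and the scene stay as the last step left them, time stands still between calls to the robot, and variables do not carry over. Pictures are saved under pics/ and viewed, and the job is handed in when it is done.

Besides the shell and the picture viewer there is one more tool, called as a command line: name --argument value ..., lists and objects as JSON in quotes. move_arm: Moves the arm, as the interface text tells. Shifts and turns lie within -1 to 1; 1 stands for 2.5 cm of shift or 2 pi rad of turn. Its arguments: {"type":"object","properties":{"turn":{"type":"array","items":{"type":"array","items":{"type":"number","minimum":-1,"maximum":1}}},"dp":{"type":"array","items":{"type":"array","items":{"type":"number","minimum":-1,"maximum":1}}},"jaw":{"type":"array","items":{"type":"number"}},"newtons":{"type":"number"}},"required":["turn","dp","jaw"]}

```bash
mkdir -p pics
cat > h.py <<'E'
import numpy as np, cv2
from plant import r
from scipy.spatial.transform import Rotation as R
np.set_printoptions(precision=4,suppress=True)
def cam(name,save=None):
    s=r.snapshot(name)
    if save: cv2.imwrite('pics/'+save+'.png',s['frame'])
    return s
def rot(s):
    o=np.array(s['orientation'])
    return o if o.shape==(3,3) else R.from_quat(o).as_matrix()
def ray(s,u,v):
    K=np.array(s['mtx']);xd=np.array([(u-K[0,2])/K[0,0],(v-K[1,2])/K[1,1]]);x=xd.copy()
    for _ in range(30): x=xd/(1+s['k1']*(x@x))
    return np.array(s['origin']),rot(s)@np.array([x[0],-x[1],-1])
def at(s,u,v,z):
    o,d=ray(s,u,v);return o+d*(z-o[2])/d[2]
def proj(s,p):
    c=rot(s).T@(np.array(p)-np.array(s['origin']));x=np.array([c[0],-c[1]])/-c[2]
    x=x*(1+s['k1']*(x@x));K=np.array(s['mtx']);return K[0,0]*x[0]+K[0,2],K[1,1]*x[1]+K[1,2]
E
python3 - <<'E'
from h import *
for n in('side','top'):
    s=cam(n,n+'0');print(n,np.array(s['mtx']),s['k1'],np.array(s['origin']),s['orientation'])
print(r.get_state(),r.hold_point_z)
E
```

```text
side [[527.3377   0.     275.0111]
 [  0.     527.3377 204.3911]
 [  0.       0.       1.    ]] -0.16773398404337642 [ 0.918  -0.7976  1.5415] [0.245  0.0634 0.2654 0.9303]
top [[474.7703   0.     278.4879]
 [  0.     474.7703 209.2972]
 [  0.       0.       1.    ]] -0.15375557525748967 [ 0.3167 -0.1078  1.3723] [-0.0557  0.0441  0.7129 -0.6977]
{'clock': 0.1, 'q': array([-1.2122,  0.6899, -0.1945,  1.5662,  0.1573,  0.9025, -0.2151]), 'qd': array([-0.0011, -0.001 ,  0.    , -0.0024,  0.0007, -0.0008,  0.0007]), 'joint_torque': array([ -0.0022, -52.8504,  -1.2712, -15.3836,  -0.0526,   0.0019,
         0.0001]), 'tool_pos': array([0.1993, 0.5918, 0.238 ]), 'eef_rot': array([ 0.1617,  0.9868, -0.0008, -0.0001]), 'contact_force': array([-0.3482, -0.3053,  0.267 ]), 'moment': array([ 0.0448, -0.0214,  0.0277]), 'opening': 0.9986604368656633} 0.0187
```

```bash
ls pics
```

```text
side0.png
top0.png
```

View pics/top0.png

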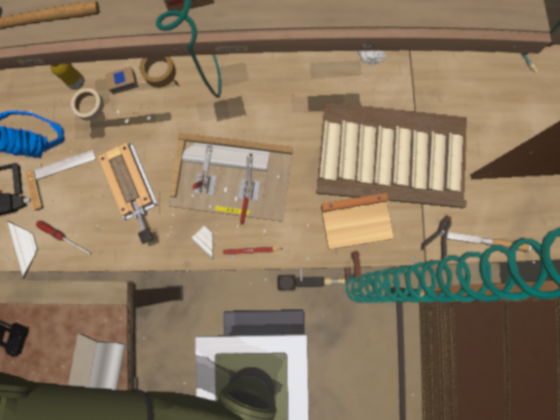

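View pics/side0.png

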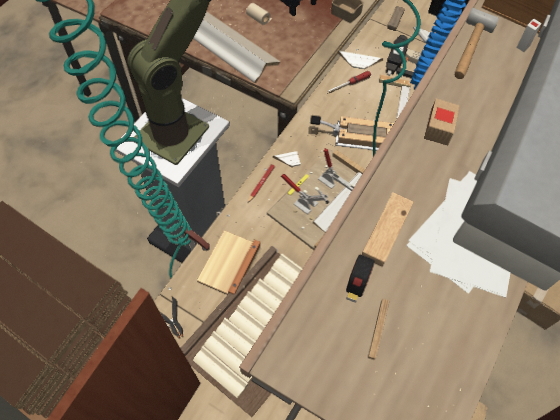

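Run:
```python
import cv2
a=cv2.imread('pics/top0.png')
b=cv2.imread('pics/side0.png')
cv2.imwrite('pics/tc1.png',cv2.resize(a[130:255,85:235],None,fx=4.8,fy=4.8,interpolation=cv2.INTER_CUBIC))
cv2.imwrite('pics/tc2.png',cv2.resize(a[180:260,310:410],None,fx=7,fy=7,interpolation=cv2.INTER_CUBIC))
cv2.imwrite('pics/sc1.png',cv2.resize(b[100:170,300:400],None,fx=8,fy=8,interpolation=cv2.INTER_CUBIC))
```

```text
(no output)
```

View pics/tc1.png

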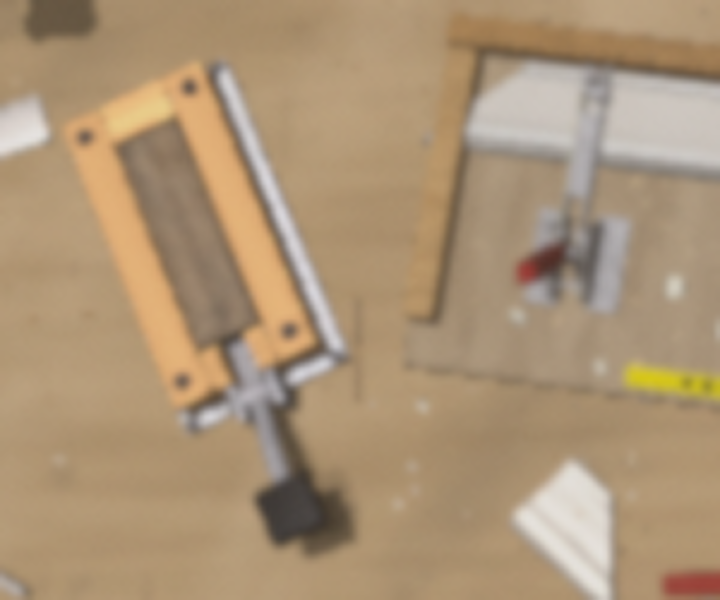

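View pics/tc2.png

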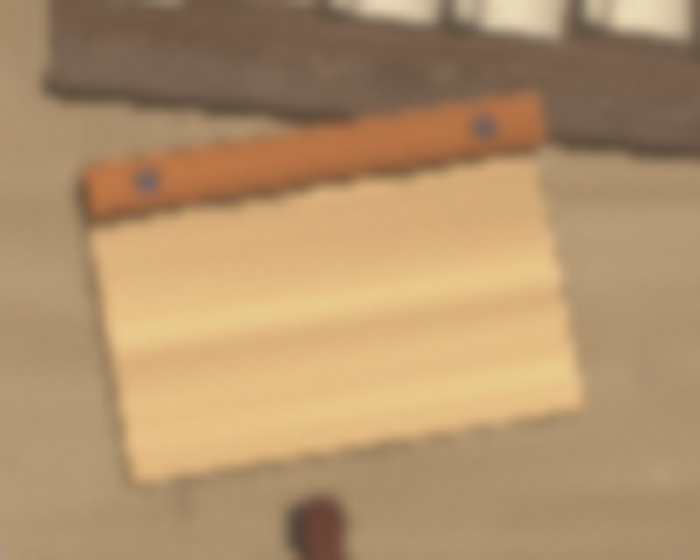

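View pics/sc1.png

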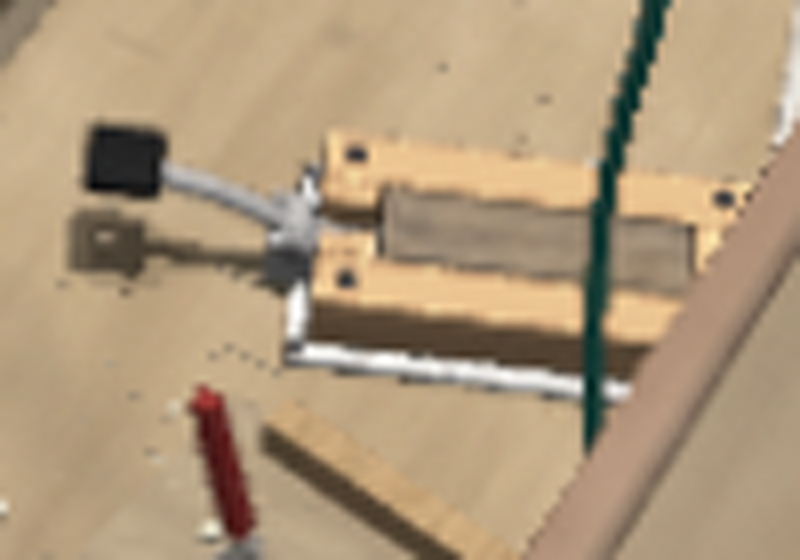

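```bash
cat > m.py <<'E'
from h import *
from scipy.optimize import least_squares
s=cam('top')
def px(c,sc,o): return [(c[0]+.5)/sc-.5+o[0],(c[1]+.5)/sc-.5+o[1]]
def fit(obs,x0):
    f=lambda p:np.concatenate([np.array(proj(s,[p[0]+np.cos(p[2])*X-np.sin(p[2])*Y,p[1]+np.sin(p[2])*X+np.cos(p[2])*Y,Z]))-uv for (X,Y,Z),uv in obs])
    q=least_squares(f,x0,loss='soft_l1');print(q.x,'res',f(q.x).reshape(-1,2).round(2).tolist());return q.x
o1=lambda c:np.array(px(c,4.8,(85,130)))
o2=lambda c:np.array(px(c,7,(310,180)))
for c in[(63,127),(203,62),(320,347),(182,408)]:print(at(s,*o1(c),.042))
h,w=.098,.048
F=fit([((h,w,.042),o1((63,127))),((h,-w,.042),o1((203,62))),((-h,-w,.042),o1((320,347))),((-h,w,.042),o1((182,408))),
 ((.070,.020,.042),o1((118,147))),((.070,-.020,.042),o1((180,120))),((-.07,.02,.042),o1((198,346))),((-.106,-.056,.004),o1((345,357)))],[.55,.35,.4])
print('padpx',proj(s,[F[0]-.188*np.cos(F[2]),F[1]-.188*np.sin(F[2]),.068]),o1((290,510)))
print('pad',F[0]-.188*np.cos(F[2]),F[1]-.188*np.sin(F[2]))
B=fit([((-.065,.095,.018),o2((137,485))),((-.065,-.095,.018),o2((583,408))),((.065,.095,.042),o2((83,168))),((.065,-.095,.042),o2((540,92))),((.043,.095,.042),o2((92,220))),((.043,-.095,.042),o2((548,150)))],[.45,-.3,0.1])
# side cross-check
t=cam('side')
for X,Y in[(h,w),(h,-w),(-h,-w),(-h,w)]:
    print('side',np.array(proj(t,[F[0]+np.cos(F[2])*X-np.sin(F[2])*Y,F[1]+np.sin(F[2])*X+np.cos(F[2])*Y,.042])))
for n,uv in [('pencil a',(224,251)),('pencil b',(283,249)),('clamp handle1',(205,147)),('clampR top',(250,157)),('clampR red',(243,220)),('offcut l',(193,237)),('offcut r',(213,255)),('redwrench',(355,255)),('pliers',(430,245))]: print(n,at(s,*uv,.01))
E
python3 m.py
```

```text
[0.6783 0.4467 0.042 ]
[0.7163 0.3577 0.042 ]
[0.5361 0.2787 0.042 ]
[0.5009 0.3638 0.042 ]
[0.6086 0.3629 0.4139] res [[0.14, -0.22], [-0.22, -0.4], [-0.27, -0.7], [-1.21, 0.51], [0.28, -0.14], [-0.57, -0.25], [0.54, 0.71], [1.56, 0.52]]
padpx (np.float64(145.13753064277196), np.float64(235.62798583807677)) [145.0208 235.8542]
pad 0.43643440830825364 0.2872925480932249
[ 0.4691 -0.3126  0.1404] res [[-0.6, 0.34], [0.59, 0.38], [-0.1, -0.15], [-0.08, 0.05], [-0.05, 0.01], [0.26, -0.74]]
side [393.7155 122.9848]
side [393.2106 144.1722]
side [338.3166 137.1944]
side [340.279  116.2046]
pencil a [0.3931 0.0721 0.01  ]
pencil b [ 0.3955 -0.0978  0.01  ]
clamp handle1 [0.7033 0.1281 0.01  ]
clampR top [ 0.6687 -0.0062  0.01  ]
clampR red [0.4818 0.0162 0.01  ]
offcut l [0.4352 0.1624 0.01  ]
offcut r [0.3821 0.104  0.01  ]
redwrench [ 0.3734 -0.3038  0.01  ]
pliers [ 0.3961 -0.5245  0.01  ]
```

```bash
cat > go.py <<'E'
import sys
from h import *
def go(x,y,z,yaw=None):
    st=r.get_state();M=R.from_quat(st['eef_rot']).as_matrix()
    d=M.T@(np.array([x,y,z])-st['tool_pos'])
    yx=np.degrees(np.arctan2(M[1,1],M[0,1]))
    print('t',round(st['clock'],2),'pos',st['tool_pos'],'tool-y yaw deg',round(yx,2),'tilt',M[2,2].round(4),'units',d/.025,'F',st['contact_force'],'open',round(st['opening'],3),'q7',st['q'][6])
    if yaw is not None:
        a=(yaw-yx+180)%360-180;print('turn z units',-a/360)
a=list(map(float,sys.argv[1:]));go(*a)
E
python3 go.py .436 .287 .15 113.7
```

```text
t 0.2 pos [0.1993 0.592  0.2382] tool-y yaw deg 71.39 tilt -1.0 units [-12.8636  -8.5376   3.5391] F [0.6418 0.1135 0.7881] open 0.998 q7 -0.21511551799746825
turn z units -0.11751630329363717
```

move_arm --turn '[[0,0,0],[0,0,0],[0,0,0],[0,0,0],[0,0,0],[0,0,0],[0,0,0],[0,0,0],[0,0,0],[0,0,0]]' --dp '[[-0.8,-0.53,0],[-0.8,-0.53,0],[-0.8,-0.53,0],[-0.8,-0.53,0],[-0.8,-0.53,0],[-0.8,-0.53,0],[-0.8,-0.53,0],[-0.8,-0.53,0],[-0.8,-0.53,0],[-0.8,-0.53,0]]' --jaw '[1,1,1,1,1,1,1,1,1,1]' --newtons 20

```text
clock: 1.03
tool_pos: [0.3472, 0.4019, 0.2386]
eef_rot: [0.162, 0.987, -0.0, -0.0]
contact_force: [0.7, 0.4, -0.3]
opening: 0.269
```

move_arm --turn '[[0,0,-0.0168],[0,0,-0.0168],[0,0,-0.0168],[0,0,-0.0168],[0,0,-0.0168],[0,0,-0.0168],[0,0,-0.0168],[0,0,0]]' --dp '[[0,0,0],[0,0,0],[0,0,0],[0,0,0],[0,0,0],[0,0,0],[0,0,0],[0,0,0]]' --jaw '[1,1,1,1,1,1,1,1]'

```text
clock: 1.7
tool_pos: [0.3468, 0.4027, 0.2385]
eef_rot: [-0.207, 0.978, 0.0, -0.0]
contact_force: [-1.0, 0.5, -0.8]
opening: 0.006
```

```bash
python3 go.py .436 .287 .12 113.7
```

```text
t 1.7 pos [0.3468 0.4027 0.2385] tool-y yaw deg 113.86 tilt -1.0 units [-1.3937 -5.6773  4.7398] F [-0.9761  0.5439 -0.848 ] open 0.006 q7 0.6894809583204611
turn z units 0.00044924696288156776
```

move_arm --turn '[[0,0,0],[0,0,0],[0,0,0],[0,0,0],[0,0,0],[0,0,0],[0,0,0],[0,0,0],[0,0,0]]' --dp '[[-0.17,-0.71,0.59],[-0.17,-0.71,0.59],[-0.17,-0.71,0.59],[-0.17,-0.71,0.59],[-0.17,-0.71,0.59],[-0.17,-0.71,0.59],[-0.17,-0.71,0.59],[-0.17,-0.71,0.59],[0,0,0]]' --jaw '[1,1,1,1,1,1,1,1,1]'

```text
clock: 2.45
tool_pos: [0.4364, 0.2813, 0.1182]
eef_rot: [-0.201, 0.98, -0.003, -0.002]
contact_force: [0.4, -0.9, 0.2]
opening: 0.005
```

```bash
python3 go.py .436 .287 .072 113.7
python3 - <<'E'
from h import *
s=cam('top');cv2.imwrite('pics/t1.png',cv2.resize(s['frame'][130:255,85:235],None,fx=4.8,fy=4.8))
b=cam('side');cv2.imwrite('pics/s1.png',cv2.resize(b['frame'][80:170,290:410],None,fx=6,fy=6))
E
```

```text
t 2.45 pos [0.4364 0.2813 0.1182] tool-y yaw deg 113.22 tilt -1.0 units [-0.0824  0.2265  1.8477] F [ 0.3629 -0.9125  0.1791] open 0.005 q7 0.8065735436830974
turn z units -0.001324827147917852
```

View pics/s1.png

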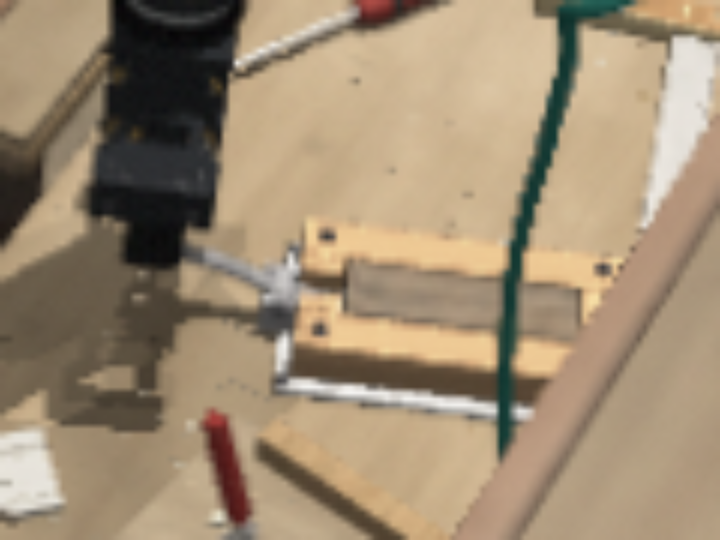

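View pics/t1.png

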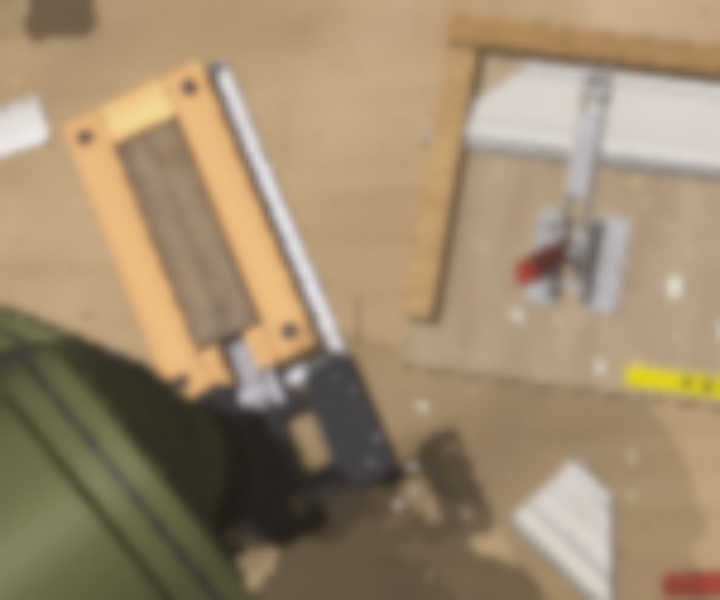

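move_arm --turn '[[0,0,-0.0013],[0,0,0],[0,0,0],[0,0,0],[0,0,0],[0,0,0],[0,0,0],[0,0,0]]' --dp '[[-0.08,0.23,0.4],[0,0,0.4],[0,0,0.4],[0,0,0.4],[0.02,0,0.3],[0.02,0,0.2],[0.02,0,0.2],[0,0,0]]' --jaw '[1,1,1,1,1,1,1,1]'

```text
clock: 3.22
tool_pos: [0.4311, 0.2914, 0.0622]
eef_rot: [-0.21, 0.978, -0.001, -0.002]
contact_force: [-0.4, -0.3, -0.1]
opening: 0.003
```

move_arm --turn '[[0,0,0],[0,0,0],[0,0,0],[0,0,0]]' --dp '[[0.07,0,0.2],[0.07,0,0.2],[0.07,0,0.2],[0.07,0,0.2]]' --jaw '[1,1,1,1]'

```text
clock: 3.55
tool_pos: [0.427, 0.2895, 0.0433]
eef_rot: [-0.21, 0.978, 0.0, 0.001]
contact_force: [-0.5, -0.1, 5.3]
opening: 0.006
```

```bash
python3 go.py .4283 .2837 .034 113.7
```

```text
t 3.55 pos [0.427  0.2895 0.0433] tool-y yaw deg 114.19 tilt -1.0 units [ 0.0486 -0.2337  0.3737] F [-0.5011 -0.1383  5.2947] open 0.006 q7 0.720187042606983
turn z units 0.0013643919681521133
```

move_arm --turn '[[0,0,0],[0,0,0],[0,0,0],[0,0,0]]' --dp '[[0.05,-0.1,0.15],[0.05,0,0.15],[0,0,0.1],[0,0,0]]' --jaw '[1,1,1,1]'

```text
clock: 3.88
tool_pos: [0.4267, 0.2872, 0.0361]
eef_rot: [-0.21, 0.978, 0.001, 0.002]
contact_force: [-4.9, -1.5, 32.3]
opening: 0.004
```

move_arm --turn '[[0,0,0],[0,0,0],[0,0,0]]' --dp '[[0,0,0.08],[0,0,0.08],[0,0,0]]' --jaw '[1,1,1]'

```text
clock: 4.13
tool_pos: [0.4268, 0.2873, 0.0353]
eef_rot: [-0.21, 0.978, 0.001, 0.004]
contact_force: [-10.4, -4.2, 67.1]
opening: 0.005
```

```bash
python3 go.py .4283 .2837 .034 113.7
```

```text
t 4.13 pos [0.4268 0.2873 0.0353] tool-y yaw deg 114.24 tilt -1.0 units [ 0.0047 -0.1555  0.052 ] F [-10.4048  -4.2298  67.132 ] open 0.005 q7 0.7088308408688001
turn z units 0.0015031099674461738
```

move_arm --turn '[[0,0,0],[0,0,0],[0,0,0],[0,0,0],[0,0,0],[0,0,0],[0,0,0],[0,0,0]]' --dp '[[0,0,-0.3],[0,0,-0.6],[0,0,-0.9],[0,0,-0.9],[0,0,-0.9],[0,0,-0.9],[0,0,-0.9],[0,0,0]]' --jaw '[1,1,1,1,1,1,1,1]'

```text
clock: 4.8
tool_pos: [0.4277, 0.2869, 0.1674]
eef_rot: [-0.209, 0.978, 0.001, 0.003]
contact_force: [0.8, 0.7, -0.1]
opening: 0.007
```

```bash
python3 go.py .6086 .3629 .16 113.7
python3 - <<'E'
from h import *
s=cam('top');cv2.imwrite('pics/t2.png',cv2.resize(s['frame'][130:255,85:235],None,fx=4.8,fy=4.8,interpolation=cv2.INTER_CUBIC))
b=cam('side');cv2.imwrite('pics/s2.png',cv2.resize(b['frame'][100:170,300:400],None,fx=8,fy=8,interpolation=cv2.INTER_CUBIC))
E
```

```text
t 4.8 pos [0.4277 0.2869 0.1674] tool-y yaw deg 114.1 tilt -1.0 units [-7.8454 -0.1817  0.3467] F [ 0.8141  0.701  -0.0852] open 0.007 q7 0.8412968166374707
turn z units 0.0011230159896850327
```

View pics/s2.png

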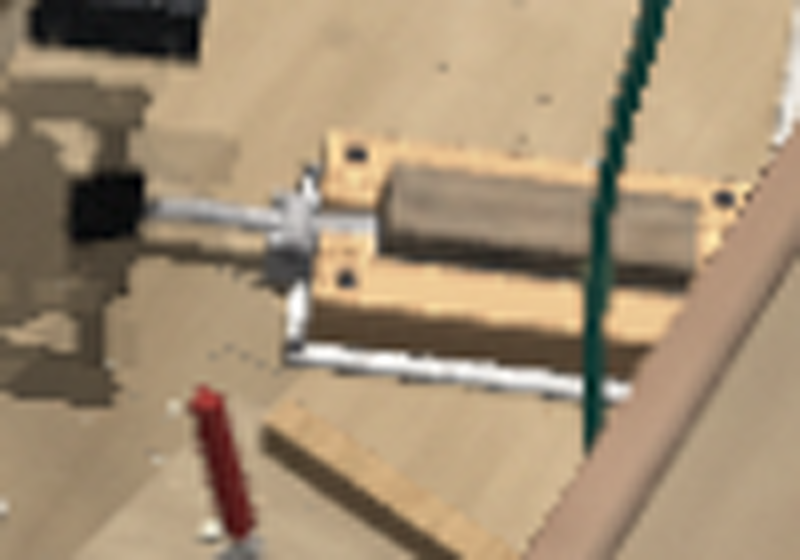

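View pics/t2.png

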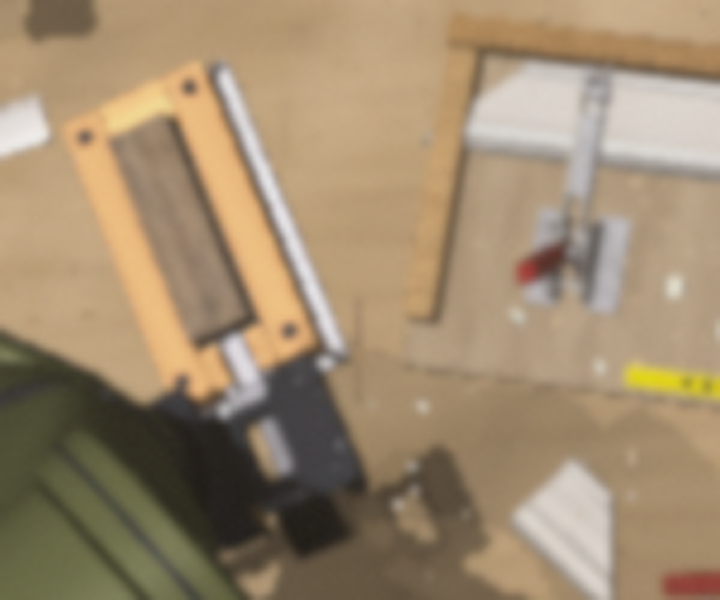

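Run:
```python
from h import *
s=cam('top')
P=[at(s,(c[0]+.5)/4.8-.5+85,(c[1]+.5)/4.8-.5+130,.062) for c in [(112,140),(172,115),(250,322),(195,345)]]
P=np.array(P);print(P,P.mean(0));d=P[0]+P[1]-P[2]-P[3];print(np.degrees(np.arctan2(d[1],d[0])),np.linalg.norm(d)/2)
```

```text
[[0.6635 0.4065 0.062 ]
 [0.6777 0.3689 0.062 ]
 [0.5489 0.3161 0.062 ]
 [0.5359 0.3497 0.062 ]] [0.6065 0.3603 0.062 ]
23.149690503943273 0.1394522693171354
```

move_arm --turn '[[0,0,0.001],[0,0,0],[0,0,0],[0,0,0],[0,0,0],[0,0,0],[0,0,0],[0,0,0],[0,0,0],[0,0,0]]' --dp '[[-0.87,-0.02,0],[-0.87,-0.02,0],[-0.87,-0.02,0],[-0.87,-0.02,0],[-0.87,-0.02,0],[-0.87,-0.02,0],[-0.87,-0.02,0],[-0.87,-0.02,0],[-0.87,-0.02,0],[0,0,0]]' --jaw '[-1,-1,-1,-1,-1,-1,-1,-1,-1,-1]'

```text
clock: 5.78
tool_pos: [0.6093, 0.3612, 0.1614]
eef_rot: [-0.205, 0.979, -0.0, 0.001]
contact_force: [0.2, -0.3, -0.7]
opening: 0.737
```

```bash
python3 go.py .6075 .362 .047 113.7
```

```text
t 5.78 pos [0.6093 0.3612 0.1614] tool-y yaw deg 113.71 tilt -1.0 units [0.0566 0.0644 4.5774] F [ 0.2427 -0.3195 -0.6922] open 0.737 q7 1.0657593216929593
turn z units 1.8647095471556617e-05
```

move_arm --turn '[[0,0,0],[0,0,0],[0,0,0],[0,0,0],[0,0,0],[0,0,0],[0,0,0],[0,0,0],[0,0,0]]' --dp '[[0.05,0.06,0.4],[0,0,0.7],[0,0,0.7],[0,0,0.7],[0,0,0.7],[0,0,0.5],[0,0,0.4],[0,0,0.4],[0,0,0]]' --jaw '[-1,-1,-1,-1,-1,-1,-1,-1,-1]'

```text
clock: 6.53
tool_pos: [0.603, 0.361, 0.0493]
eef_rot: [-0.207, 0.978, -0.001, -0.002]
contact_force: [-0.4, 0.2, -0.6]
opening: 1.001
```

```bash
python3 go.py .6075 .362 .046 113.7
python3 - <<'E'
from h import *
b=cam('side');cv2.imwrite('pics/s3.png',cv2.resize(b['frame'][80:170,290:410],None,fx=6,fy=6,interpolation=cv2.INTER_CUBIC))
E
```

```text
t 6.53 pos [0.603  0.361  0.0493] tool-y yaw deg 113.87 tilt -1.0 units [-0.1807 -0.0358  0.1305] F [-0.3898  0.2438 -0.6277] open 1.001 q7 1.0096502382211414
turn z units 0.0004641089042237923
```

View pics/s3.png

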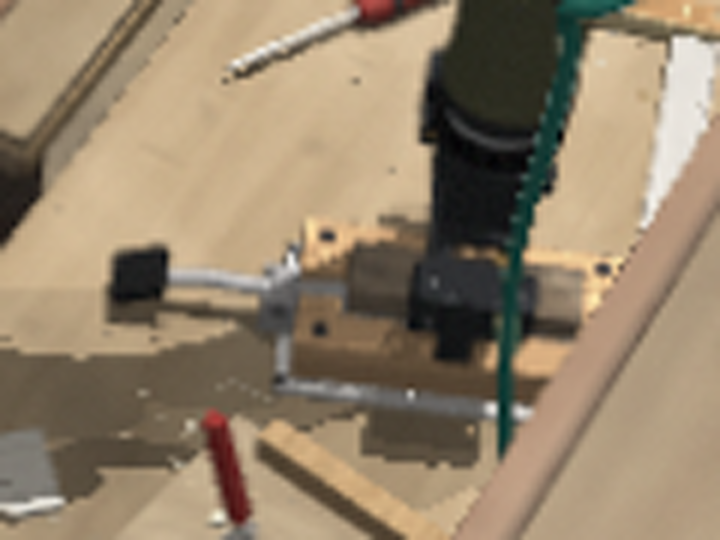

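move_arm --turn '[[0,0,0],[0,0,0],[0,0,0],[0,0,0],[0,0,0],[0,0,0],[0,0,0],[0,0,0]]' --dp '[[-0.15,-0.03,0.12],[0,0,0],[0,0,0],[0,0,0],[0,0,0],[0,0,0],[0,0,0],[0,0,0]]' --jaw '[-0.5,0,0.3,0.5,0.5,0.5,0.5,0.5]' --newtons 25

```text
clock: 7.25
tool_pos: [0.6083, 0.3628, 0.0489]
eef_rot: [-0.207, 0.978, 0.0, 0.0]
contact_force: [-0.5, -0.0, -0.1]
opening: 0.449
```

```bash
python3 go.py .6075 .362 .046 113.7
```

```text
t 7.25 pos [0.6083 0.3628 0.0489] tool-y yaw deg 113.84 tilt -1.0 units [ 0.0425 -0.0177  0.1162] F [-0.519  -0.0365 -0.14  ] open 0.449 q7 1.014782584212941
turn z units 0.0003890405657686971
```

move_arm --turn '[[0,0,0],[0,0,0],[0,0,0],[0,0,0],[0,0,0],[0,0,0],[0,0,0],[0,0,0],[0,0,0],[0,0,0]]' --dp '[[0,0,-0.2],[0,0,-0.3],[0,0,-0.5],[0,0,-0.8],[0,0,-1],[0,0,-1],[0,0,-1],[0,0,-1],[0,0,-1],[0,0,-1]]' --jaw '[0.7,0.7,0.7,0.7,0.7,0.7,0.7,0.7,0.7,0.7]'

```text
clock: 8.08
tool_pos: [0.6081, 0.3628, 0.2465]
eef_rot: [-0.207, 0.978, 0.0, 0.001]
contact_force: [-0.0, -0.2, -0.9]
opening: 0.447
```

```bash
python3 go.py .45 .0 .24 8
```

```text
t 8.08 pos [0.6081 0.3628 0.2465] tool-y yaw deg 113.85 tilt -1.0 units [ 11.6522 -10.7153   0.2416] F [-0.0246 -0.2096 -0.9047] open 0.447 q7 1.1056133520410294
turn z units 0.29402695837282716
```

move_arm --turn '[[0,0,0],[0,0,0],[0,0,0],[0,0,0],[0,0,0],[0,0,0],[0,0,0],[0,0,0],[0,0,0],[0,0,0]]' --dp '[[0.4,-0.35,0],[0.7,-0.65,0],[0.7,-0.65,0],[0.7,-0.65,0],[0.7,-0.65,0],[0.7,-0.65,0],[0.7,-0.65,0],[0.7,-0.65,0],[0.7,-0.65,0],[0.7,-0.65,0]]' --jaw '[0.7,0.7,0.7,0.7,0.7,0.7,0.7,0.7,0.7,0.7]'

```text
clock: 8.92
tool_pos: [0.5173, 0.1524, 0.2451]
eef_rot: [-0.207, 0.978, -0.0, 0.001]
contact_force: [-0.0, -0.3, -0.3]
opening: 0.452
```

move_arm --turn '[[0,0,0],[0,0,0],[0,0,0],[0,0,0],[0,0,0],[0,0,0],[0,0,0],[0,0,0]]' --dp '[[0.7,-0.65,0],[0.7,-0.65,0],[0.7,-0.65,0],[0.7,-0.65,0],[0.7,-0.65,0],[0.7,-0.65,0],[0.6,-0.6,0],[0,0,0]]' --jaw '[0.7,0.7,0.7,0.7,0.7,0.7,0.7,0.7]'

```text
clock: 9.58
tool_pos: [0.4514, -0.0029, 0.2444]
eef_rot: [-0.204, 0.979, -0.002, -0.001]
contact_force: [0.4, -0.7, 0.0]
opening: 0.452
```

move_arm --turn '[[0,0,0.0184],[0,0,0.0184],[0,0,0.0184],[0,0,0.0184],[0,0,0.0184],[0,0,0.0184],[0,0,0.0184],[0,0,0.0184],[0,0,0.0184],[0,0,0.0184]]' --dp '[[0,0,0],[0,0,0],[0,0,0],[0,0,0],[0,0,0],[0,0,0],[0,0,0],[0,0,0],[0,0,0],[0,0,0]]' --jaw '[0.7,0.7,0.7,0.7,0.7,0.7,0.7,0.7,0.7,0.7]'

```text
clock: 10.42
tool_pos: [0.4541, 0.0029, 0.2448]
eef_rot: [0.364, 0.932, 0.001, 0.001]
contact_force: [-0.0, -0.1, 0.1]
opening: 0.449
```

move_arm --turn '[[0,0,0.0184],[0,0,0.0184],[0,0,0.0184],[0,0,0.0184],[0,0,0.0184],[0,0,0.0184],[0,0,0]]' --dp '[[0,0,0],[0,0,0],[0,0,0],[0,0,0],[0,0,0],[0,0,0],[0,0,0]]' --jaw '[0.7,0.7,0.7,0.7,0.7,0.7,0.7]'

```text
clock: 11.0
tool_pos: [0.4541, 0.003, 0.2446]
eef_rot: [0.658, 0.753, 0.001, 0.001]
contact_force: [-0.2, -0.4, -0.9]
opening: 0.455
```

```bash
python3 - <<'E'
import numpy as np
c,s=np.cos(.1404),np.sin(.1404)
for x in(-.018,-.063,-.07): print(x,.4691+c*x,-.3126+s*x)
E
python3 go.py .4513 -.3151 .12 8.04
```

```text
-0.018 0.4512771182044822 -0.31511890541763676
-0.063 0.4067199137156877 -0.32141616896172875
-0.07 0.39978879301743075 -0.3223957432908097
t 11.0 pos [0.4541 0.003  0.2446] tool-y yaw deg 7.77 tilt -1.0 units [-12.5951  -1.8427   4.9754] F [-0.2352 -0.3584 -0.9266] open 0.455 q7 0.04928817884037967
turn z units -0.0007440595208336731
```

Run:
```python
from h import *
t=cam('top','t4');s=cam('side','s4')
for us in [(183,240),(165,215),(140,180),(120,145),(100,110),(85,60)]:
    o,d=ray(s,*us);best=None
    for z in np.arange(0,1.2,.01):
        p=o+d*(z-o[2])/d[2]; print(us,p.round(3),np.round(proj(t,p))) if int(round(z*100))%10==0 else 0
```

```text
(183, 240) [ 0.296 -0.322  0.   ] [362. 282.]
(183, 240) [ 0.336 -0.353  0.1  ] [378. 267.]
(183, 240) [ 0.377 -0.384  0.2  ] [398. 249.]
(183, 240) [ 0.417 -0.415  0.3  ] [420. 229.]
(183, 240) [ 0.457 -0.445  0.4  ] [446. 204.]
(183, 240) [ 0.498 -0.476  0.5  ] [477. 175.]
(183, 240) [ 0.538 -0.507  0.6  ] [513. 141.]
(183, 240) [ 0.579 -0.538  0.7  ] [556.  99.]
(183, 240) [ 0.619 -0.569  0.8  ] [603.  49.]
(183, 240) [ 0.659 -0.6    0.9  ] [650.  -5.]
(183, 240) [ 0.7   -0.631  1.   ] [669. -44.]
(183, 240) [ 0.74  -0.661  1.1  ] [537.  24.]
(165, 215) [ 0.19 -0.28  0.  ] [348. 320.]
(165, 215) [ 0.237 -0.314  0.1  ] [365. 305.]
(165, 215) [ 0.285 -0.347  0.2  ] [385. 287.]
(165, 215) [ 0.332 -0.381  0.3  ] [407. 267.]
(165, 215) [ 0.379 -0.414  0.4  ] [434. 242.]
(165, 215) [ 0.426 -0.448  0.5  ] [466. 213.]
(165, 215) [ 0.473 -0.481  0.6  ] [503. 177.]
(165, 215) [ 0.521 -0.515  0.7  ] [548. 134.]
(165, 215) [ 0.568 -0.549  0.8  ] [599.  81.]
(165, 215) [ 0.615 -0.582  0.9  ] [651.  22.]
(165, 215) [ 0.662 -0.616  1.   ] [679. -28.]
(165, 215) [ 0.71  -0.649  1.1  ] [565.  17.]
[... 1484 characters left out ...]
[ 0.331 -0.44   0.8  ] [550. 256.]
(100, 110) [ 0.41  -0.488  0.9  ] [625. 179.]
(100, 110) [ 0.489 -0.536  1.   ] [698.  85.]
(100, 110) [ 0.568 -0.585  1.1  ] [675.  25.]
(85, 60) [-0.542  0.114  0.   ] [218. 565.]
(85, 60) [-0.447  0.055  0.1  ] [233. 555.]
(85, 60) [-0.352 -0.004  0.2  ] [251. 544.]
(85, 60) [-0.258 -0.063  0.3  ] [273. 529.]
(85, 60) [-0.163 -0.123  0.4  ] [299. 510.]
(85, 60) [-0.068 -0.182  0.5  ] [332. 486.]
(85, 60) [ 0.026 -0.241  0.6  ] [374. 454.]
(85, 60) [ 0.121 -0.3    0.7  ] [427. 411.]
(85, 60) [ 0.216 -0.359  0.8  ] [495. 353.]
(85, 60) [ 0.311 -0.418  0.9  ] [581. 271.]
(85, 60) [ 0.405 -0.477  1.   ] [678. 163.]
(85, 60) [ 0.5   -0.536  1.1  ] [714.  54.]
```

View pics/t4.png

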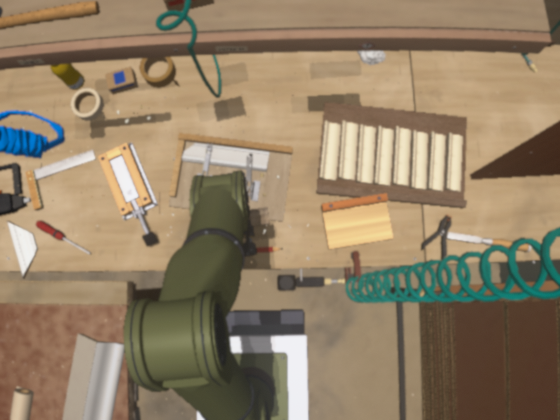

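View pics/s4.png

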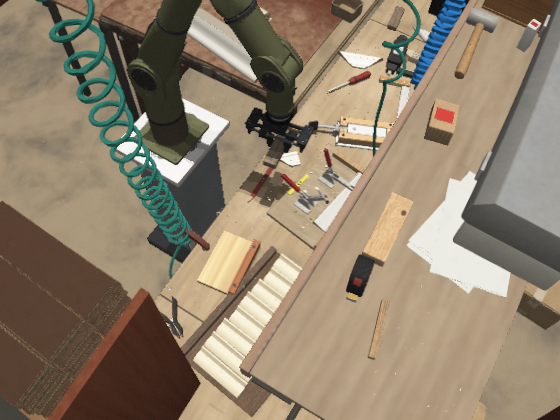

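move_arm --turn '[[0,0,0],[0,0,0],[0,0,0],[0,0,0],[0,0,0],[0,0,0],[0,0,0],[0,0,0],[0,0,0],[0,0,0]]' --dp '[[-0.4,0,0],[-0.8,-0.1,0],[-0.9,-0.15,0],[-0.9,-0.15,0],[-0.9,-0.15,0],[-0.9,-0.15,0],[-0.9,-0.15,0],[-0.9,-0.15,0],[-0.8,-0.15,0],[-0.7,-0.1,0]]' --jaw '[0.7,0.7,0.7,0.7,0.7,0.7,0.7,0.7,0.7,0.7]'

```text
clock: 11.93
tool_pos: [0.4495, -0.2057, 0.2439]
eef_rot: [0.657, 0.754, -0.0, 0.0]
contact_force: [-0.1, -0.2, -0.2]
opening: 0.453
```

```bash
python3 go.py .4513 -.3151 .12 8.04;python3 - <<'E'
from h import *
t=cam('top','t5');s=cam('side','s5')
E
```

```text
t 11.93 pos [ 0.4495 -0.2057  0.2439] tool-y yaw deg 7.85 tilt -1.0 units [-4.3444 -0.5249  4.9562] F [-0.125  -0.1686 -0.176 ] open 0.453 q7 0.4698232202500698
turn z units -0.0005275309652563781
```

View pics/t5.png

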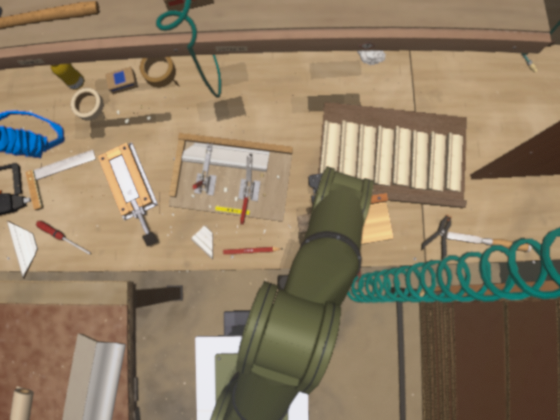

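View pics/s5.png

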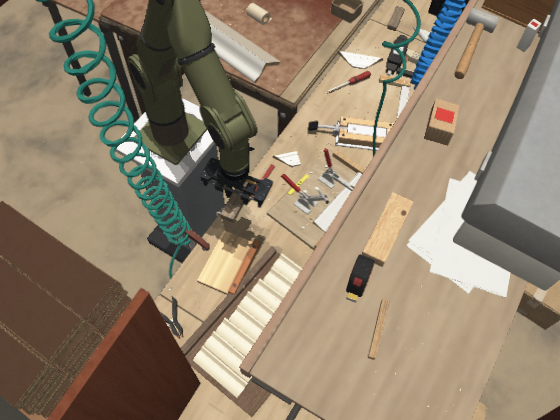

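```bash
python3 go.py .4496 -.3032 .12 8.04
```

```text
t 12.03 pos [ 0.4494 -0.2073  0.2438] tool-y yaw deg 7.59 tilt -1.0 units [-3.7915 -0.4988  4.9611] F [-0.3682 -0.0893 -1.258 ] open 0.453 q7 0.46780700297524835
turn z units -0.0012603072427424423
```

move_arm --turn '[[0,0,0],[0,0,0],[0,0,0],[0,0,0],[0,0,0],[0,0,0],[0,0,0]]' --dp '[[-0.7,-0.1,0.5],[-0.7,-0.1,0.6],[-0.7,-0.1,0.6],[-0.7,-0.1,0.6],[-0.6,-0.1,0.6],[-0.4,0,0.6],[0,0,0]]' --jaw '[0.7,0.7,0.7,0.7,0.7,0.7,0.7]'

```text
clock: 12.62
tool_pos: [0.4493, -0.2999, 0.1539]
eef_rot: [0.657, 0.753, -0.001, -0.002]
contact_force: [-0.6, 0.3, -1.3]
opening: 0.454
```

```bash
python3 go.py .4496 -.3032 .028 8.04;python3 - <<'E'
from h import *
t=cam('top','t6');s=cam('side')
cv2.imwrite('pics/s6.png',cv2.resize(s['frame'][120:320,120:320],None,fx=3,fy=3))
cv2.imwrite('pics/t6.png',cv2.resize(t['frame'][150:350,270:470],None,fx=3,fy=3))
E
```

```text
t 12.62 pos [ 0.4493 -0.2999  0.1539] tool-y yaw deg 7.78 tilt -1.0 units [-0.1423  0.01    5.0367] F [-0.5805  0.2961 -1.3248] open 0.454 q7 0.6153183395365498
turn z units -0.0007151027897033973
```

View pics/t6.png

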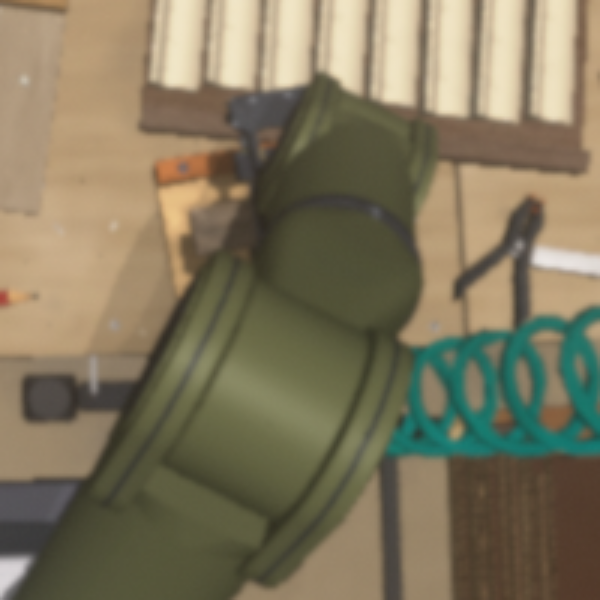

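View pics/s6.png

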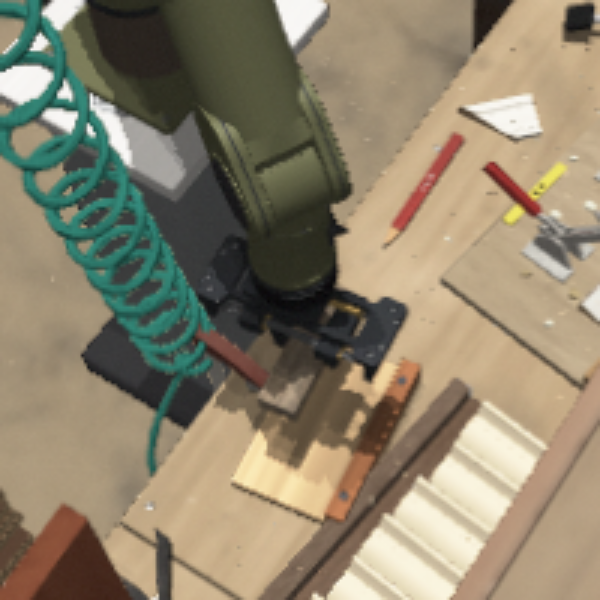

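Run:
```python
from h import *
t=cam('top');s=cam('side')
def tri(a,b):
    o1,d1=ray(s,*a);o2,d2=ray(t,*b)
    A=np.c_[d1,-d2];k=np.linalg.lstsq(A,o2-o1,rcond=None)[0]
    p,q=o1+d1*k[0],o2+d2*k[1];print((p+q)/2,np.linalg.norm(p-q))
tri((208,248),(356,253));tri((187,232),(353,275))
```

```text
[ 0.3813 -0.3057  0.0062] 0.005556556700935183
[ 0.3105 -0.298   0.0345] 0.016118204138263353
```

Run:
```python
import cv2
a=cv2.imread('pics/top0.png');b=cv2.imread('pics/side0.png')
cv2.imwrite('pics/x1.png',cv2.resize(a[240:310,320:420],None,fx=8,fy=8,interpolation=cv2.INTER_CUBIC))
cv2.imwrite('pics/x2.png',cv2.resize(b[210:290,150:270],None,fx=6.5,fy=6.5,interpolation=cv2.INTER_CUBIC))
```

```text
(no output)
```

View pics/x1.png

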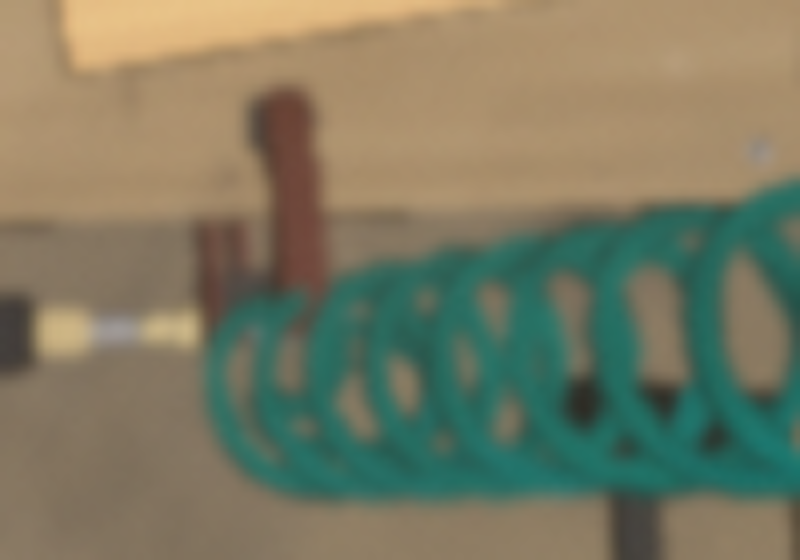

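View pics/x2.png

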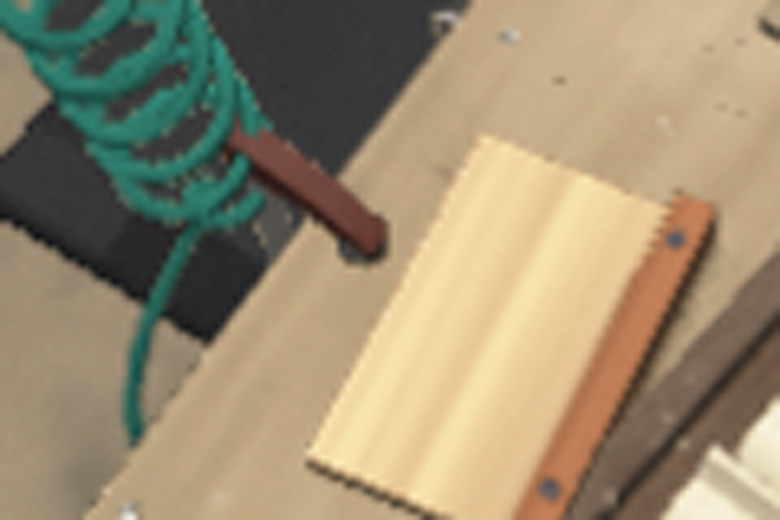

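move_arm --turn '[[0,0,-0.0007],[0,0,0],[0,0,0],[0,0,0],[0,0,0],[0,0,0],[0,0,0],[0,0,0],[0,0,0]]' --dp '[[-0.1,0,0.4],[0,0,0.7],[0,0,0.7],[0,0,0.7],[0,0,0.7],[0,0,0.7],[0,0,0.4],[0,0,0.3],[0,0,0]]' --jaw '[0.7,0.7,0.7,0.7,0.7,0.7,0.7,0.7,0.7]'

```text
clock: 13.57
tool_pos: [0.4507, -0.3006, 0.0402]
eef_rot: [0.655, 0.756, -0.0, -0.001]
contact_force: [0.7, -0.4, -1.0]
opening: 0.451
```

move_arm --turn '[[0,0,0],[0,0,0]]' --dp '[[0,0,0],[0,0,0]]' --jaw '[0.7,0.7]'

```text
clock: 13.73
tool_pos: [0.4516, -0.3016, 0.042]
eef_rot: [0.655, 0.755, 0.0, 0.001]
contact_force: [0.4, 0.5, -0.3]
opening: 0.449
```

```bash
python3 go.py .4496 -.3032 .027 8.04
```

```text
t 13.73 pos [ 0.4516 -0.3016  0.042 ] tool-y yaw deg 8.11 tilt -1.0 units [-0.0535 -0.0893  0.5983] F [ 0.3975  0.4628 -0.3142] open 0.449 q7 0.6105121879467702
turn z units 0.00019458320938257304
```

move_arm --turn '[[0,0,0],[0,0,0],[0,0,0],[0,0,0]]' --dp '[[-0.05,-0.08,0.2],[0,0,0.2],[0,0,0.1],[0,0,0]]' --jaw '[0.7,0.7,0.7,0.7]'

```text
clock: 14.07
tool_pos: [0.4489, -0.3027, 0.0281]
eef_rot: [0.655, 0.755, -0.0, -0.0]
contact_force: [0.3, -0.1, -1.0]
opening: 0.445
```

move_arm --turn '[[0,0,0],[0,0,0]]' --dp '[[0,0,0.06],[0,0,0]]' --jaw '[0.7,0.7]'

```text
clock: 14.23
tool_pos: [0.4492, -0.3027, 0.027]
eef_rot: [0.655, 0.755, 0.0, -0.0]
contact_force: [0.5, -0.0, -0.8]
opening: 0.449
```

move_arm --turn '[[0,0,0],[0,0,0]]' --dp '[[0,0,0.06],[0,0,0]]' --jaw '[0.7,0.7]'

```text
clock: 14.4
tool_pos: [0.4493, -0.3028, 0.0268]
eef_rot: [0.655, 0.755, 0.0, 0.0]
contact_force: [-0.7, 1.9, 8.6]
opening: 0.454
```

move_arm --turn '[[0,0,0],[0,0,0],[0,0,0],[0,0,0],[0,0,0]]' --dp '[[0,0,-0.02],[0,0,0],[0,0,0],[0,0,0],[0,0,0]]' --jaw '[-0.1,-0.3,-0.3,-0.3,-0.3]'

```text
clock: 14.82
tool_pos: [0.4492, -0.3028, 0.0261]
eef_rot: [0.655, 0.755, 0.0, -0.0]
contact_force: [-0.6, 0.4, -0.0]
opening: 0.649
```

move_arm --turn '[[0,0,0],[0,0,0],[0,0,0],[0,0,0],[0,0,0],[0,0,0],[0,0,0],[0,0,0]]' --dp '[[0,0,-0.2],[0,0,-0.4],[0,0,-0.6],[0,0,-0.8],[0,0,-0.8],[0,0,-0.8],[0,0,-0.8],[0,0,0]]' --jaw '[-0.3,-0.3,-0.3,-0.3,-0.3,-0.3,-0.3,-0.3]'

```text
clock: 15.48
tool_pos: [0.4511, -0.3041, 0.1403]
eef_rot: [0.656, 0.755, 0.001, 0.003]
contact_force: [-0.4, -0.4, 0.0]
opening: 0.65
```

```bash
python3 go.py .4496 -.3032 .027 98.04;python3 - <<'E'
from h import *
t=cam('top');s=cam('side')
cv2.imwrite('pics/s7.png',cv2.resize(s['frame'][210:310,180:300],None,fx=6,fy=6,interpolation=cv2.INTER_CUBIC))
cv2.imwrite('pics/t7.png',cv2.resize(t['frame'][150:350,270:470],None,fx=3,fy=3))
E
```

```text
t 15.48 pos [ 0.4511 -0.3041  0.1403] tool-y yaw deg 8.08 tilt -1.0 units [ 0.0646 -0.0783  4.5323] F [-0.4106 -0.4081  0.0492] open 0.65 q7 0.6206567164874395
turn z units -0.24988987909025723
```

View pics/s7.png

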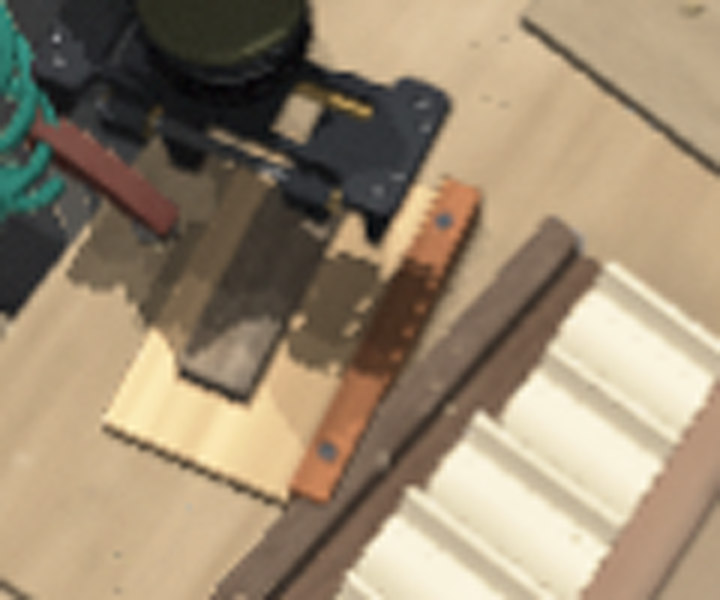

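move_arm --turn '[[0,0,0.0179],[0,0,0.0179],[0,0,0.0179],[0,0,0.0179],[0,0,0.0179],[0,0,0.0179],[0,0,0.0179],[0,0,0.0179],[0,0,0.0179],[0,0,0.0179]]' --dp '[[0,0,0],[0,0,0],[0,0,0],[0,0,0],[0,0,0],[0,0,0],[0,0,0],[0,0,0],[0,0,0],[0,0,0]]' --jaw '[1,1,1,1,1,1,1,1,1,1]'

```text
clock: 16.42
tool_pos: [0.4485, -0.3023, 0.1351]
eef_rot: [0.958, 0.287, -0.001, -0.001]
contact_force: [-1.0, -1.0, 0.8]
opening: 0.006
```

move_arm --turn '[[0,0,0.0179],[0,0,0.0179],[0,0,0.0179],[0,0,0.0179],[0,0,0],[0,0,0]]' --dp '[[0,0,0],[0,0,0],[0,0,0],[0,0,0],[0,0,0],[0,0,0]]' --jaw '[1,1,1,1,1,1]'

```text
clock: 16.92
tool_pos: [0.4487, -0.3023, 0.1353]
eef_rot: [0.998, 0.07, -0.001, -0.0]
contact_force: [-0.4, 0.5, -0.1]
opening: 0.005
```

```bash
python3 - <<'E'
import numpy as np
c,s=np.cos(.1404),np.sin(.1404)
for x,y in((-.058,.010),(-.008,.01)): print(x,.4691+c*x-s*y,-.3126+s*x+c*y)
E
python3 go.py .4103 -.3108 .1 -81.96
```

```text
-0.058 0.4102713223157555 -0.3108148720148753
-0.008 0.459779327303305 -0.30381791252143975
t 16.92 pos [ 0.4487 -0.3023  0.1353] tool-y yaw deg -81.92 tilt -1.0 units [-1.5646  0.121   1.4144] F [-0.4177  0.4588 -0.0955] open 0.005 q7 -0.3845958481401639
turn z units 0.00010340375391295866
```

move_arm --turn '[[0,0,0],[0,0,0],[0,0,0],[0,0,0],[0,0,0]]' --dp '[[-0.4,0.06,0],[-0.4,0.06,0],[-0.4,0,0],[-0.36,0,0],[0,0,0]]' --jaw '[1,1,1,1,1]'

```text
clock: 17.33
tool_pos: [0.4077, -0.3119, 0.1364]
eef_rot: [0.998, 0.067, -0.001, -0.0]
contact_force: [-0.9, -1.0, -0.3]
opening: 0.004
```

move_arm --turn '[[0,0,0],[0,0,0],[0,0,0],[0,0,0],[0,0,0],[0,0,0]]' --dp '[[0,0,0.5],[0,0,0.6],[0,0,0.6],[0,0,0.6],[0,0,0.4],[0,0,0]]' --jaw '[1,1,1,1,1,1]'

```text
clock: 17.83
tool_pos: [0.4103, -0.3104, 0.0672]
eef_rot: [0.998, 0.069, -0.001, -0.001]
contact_force: [0.2, -0.2, -0.3]
opening: 0.003
```

```bash
python3 go.py .4103 -.3108 .028 -81.96;python3 - <<'E'
from h import *
t=cam('top');s=cam('side')
cv2.imwrite('pics/s8.png',cv2.resize(s['frame'][210:310,180:300],None,fx=6,fy=6,interpolation=cv2.INTER_CUBIC))
E
```

```text
t 17.83 pos [ 0.4103 -0.3104  0.0672] tool-y yaw deg -82.11 tilt -1.0 units [0.0022 0.0183 1.567 ] F [ 0.2215 -0.1565 -0.2824] open 0.003 q7 -0.26512303588110375
turn z units -0.00040661545317214454
```

View pics/s8.png

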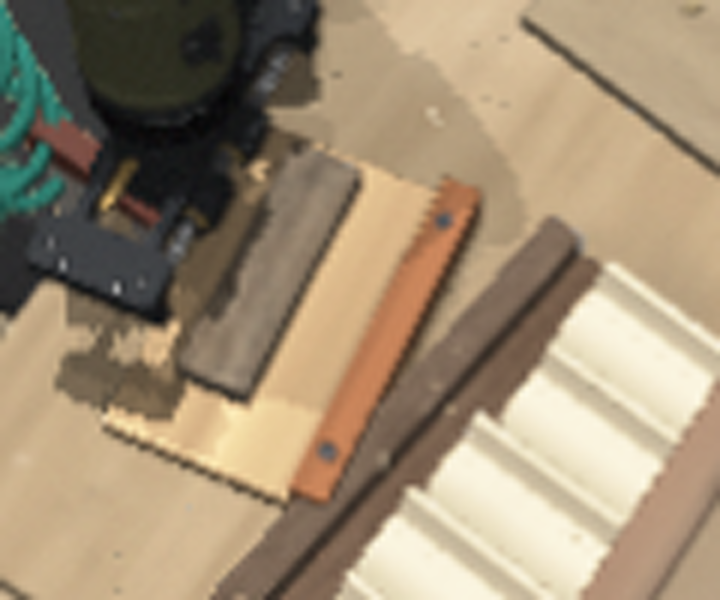

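```bash
cat > blk.py <<'E'
from h import *
import sys
s=cam('side');a=eval(sys.argv[1])
c,n=np.cos(.1404),np.sin(.1404)
for p in a:
    w=at(s,(p[0]+.5)/6-.5+180,(p[1]+.5)/6-.5+210,p[2]);d=w-[.4691,-.3126,0];print(w,'hook',c*d[0]+n*d[1],-n*d[0]+c*d[1])
E
python3 blk.py "[(182,362,.04),(247,388,.04),(360,175,.04),(308,147,.04),(105,425,.018),(285,503,.018),(330,500,.042),(480,190,.042),(445,180,.042)]"
```

```text
[ 0.4426 -0.3722  0.04  ] hook -0.03453900990964849 -0.05531032065217059
[ 0.4788 -0.3662  0.04  ] hook 0.002110057397465096 -0.054455267514939724
[ 0.4614 -0.2355  0.04  ] hook 0.0031300731626054817 0.07744460297844688
[ 0.4291 -0.2364  0.04  ] hook -0.028992210649139767 0.08103841529735001
[ 0.4221 -0.4158  0.018 ] hook -0.06101469348509238 -0.09562750450999226
[ 0.524  -0.4014  0.018 ] hook 0.04192315770514487 -0.09561173587955564
[ 0.5483 -0.3944  0.042 ] hook 0.06701631435924321 -0.09203492100450013
[ 0.52   -0.2101  0.042 ] hook 0.0647392353108349 0.09432549724860931
[ 0.5013 -0.215   0.042 ] hook 0.0455847096665735 0.09214022108031156
```

move_arm --turn '[[0,0,0],[0,0,0],[0,0,0],[0,0,0],[0,0,0]]' --dp '[[0,0,0.4],[0,0,0.5],[0,0,0.5],[0,0,0.15],[0,0,0]]' --jaw '[1,1,1,1,1]'

```text
clock: 18.4
tool_pos: [0.4107, -0.3109, 0.0293]
eef_rot: [0.998, 0.069, -0.0, -0.0]
contact_force: [0.6, -0.5, -0.5]
opening: 0.007
```

```bash
python3 go.py .4598 -.3038 .026 -81.96
```

```text
t 18.4 pos [ 0.4107 -0.3109  0.0293] tool-y yaw deg -82.11 tilt -1.0 units [ 1.9831 -0.0099  0.1289] F [ 0.6455 -0.4776 -0.4846] open 0.007 q7 -0.24099036955101388
turn z units -0.00042533224531840437
```

move_arm --turn '[[0,0,0],[0,0,0],[0,0,0],[0,0,0],[0,0,0],[0,0,0],[0,0,0],[0,0,0],[0,0,0],[0,0,0]]' --dp '[[0.1,0,0],[0.15,0,0],[0.15,0,0],[0.15,0,0],[0.15,0,0],[0.15,0,0],[0.15,0,0],[0.15,0,0],[0.15,0,0],[0.15,0,0]]' --jaw '[1,1,1,1,1,1,1,1,1,1]'

```text
clock: 19.23
tool_pos: [0.4472, -0.306, 0.0299]
eef_rot: [0.998, 0.069, -0.0, -0.0]
contact_force: [-0.9, -0.6, 1.5]
opening: 0.007
```

move_arm --turn '[[0,0,0],[0,0,0],[0,0,0],[0,0,0],[0,0,0]]' --dp '[[0.12,0,0],[0.12,0,0],[0.12,0,0],[0.1,0,0],[0,0,0]]' --jaw '[1,1,1,1,1]'

```text
clock: 19.65
tool_pos: [0.4592, -0.3044, 0.0299]
eef_rot: [0.998, 0.069, 0.0, 0.0]
contact_force: [-0.1, -0.4, -0.0]
opening: 0.004
```

```bash
python3 go.py .4618 -.3035 .026 -81.96
python3 - <<'E'
from h import *
t=cam('top');s=cam('side')
cv2.imwrite('pics/s9.png',cv2.resize(s['frame'][210:310,180:300],None,fx=6,fy=6,interpolation=cv2.INTER_CUBIC))
E
```

```text
t 19.65 pos [ 0.4592 -0.3044  0.0299] tool-y yaw deg -82.07 tilt -1.0 units [ 0.106  -0.0206  0.1555] F [-0.145  -0.3999 -0.0494] open 0.004 q7 -0.3108478972402766
turn z units -0.00029702330817826805
```

View pics/s9.png

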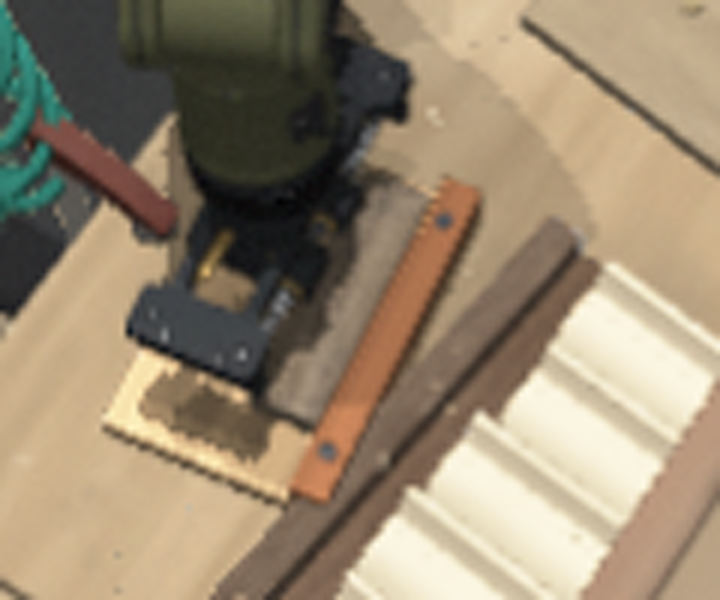

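Nearly against the fence; creep until the force rises.

move_arm --turn '[[0,0,0],[0,0,0],[0,0,0],[0,0,0]]' --dp '[[0.05,0,0],[0.05,0,0],[0.05,0,0],[0,0,0]]' --jaw '[1,1,1,1]'

```text
clock: 20.08
tool_pos: [0.4609, -0.3042, 0.0299]
eef_rot: [0.998, 0.068, -0.001, -0.0]
contact_force: [-3.1, -0.4, 2.5]
opening: 0.007
```

move_arm --turn '[[0,0,0],[0,0,0],[0,0,0]]' --dp '[[0.04,0,0],[0.04,0,0],[0,0,0]]' --jaw '[1,1,1]'

```text
clock: 20.33
tool_pos: [0.461, -0.3042, 0.0299]
eef_rot: [0.998, 0.068, -0.002, -0.0]
contact_force: [-7.0, -1.4, 3.8]
opening: 0.002
```

move_arm --turn '[[0,0,0],[0,0,0],[0,0,0],[0,0,0],[0,0,0],[0,0,0],[0,0,0],[0,0,0],[0,0,0],[0,0,0]]' --dp '[[-0.2,0,0],[-0.4,0,0],[-0.4,0,0],[0,0,-0.5],[0,0,-0.8],[0,0,-0.8],[0,0,-0.8],[0,0.9,-0.8],[0,-0.9,0],[0,-1,0]]' --jaw '[1,1,1,1,1,1,1,1,1,1]'

```text
clock: 21.17
tool_pos: [0.4364, -0.286, 0.124]
eef_rot: [0.998, 0.067, 0.002, 0.003]
contact_force: [0.2, 1.1, 0.0]
opening: 0.005
```

move_arm --turn '[[0,0,0],[0,0,0],[0,0,0],[0,0,0],[0,0,0],[0,0,0],[0,0,0]]' --dp '[[0,-1,0],[0,-1,0],[0,-1,0],[0,-1,0],[0,-1,0],[0,-1,0],[0,0,0]]' --jaw '[1,1,1,1,1,1,1]'

```text
clock: 21.75
tool_pos: [0.4134, -0.1285, 0.1223]
eef_rot: [0.997, 0.072, -0.001, -0.003]
contact_force: [0.4, 0.1, 0.6]
opening: 0.004
```

```bash
python3 go.py .4618 -.3035 .026 -81.96
python3 - <<'E'
from h import *
t=cam('top','t10f');s=cam('side','s10f')
cv2.imwrite('pics/s10.png',cv2.resize(s['frame'][210:310,180:300],None,fx=6,fy=6,interpolation=cv2.INTER_CUBIC))
cv2.imwrite('pics/t10.png',cv2.resize(t['frame'][180:260,310:410],None,fx=7,fy=7,interpolation=cv2.INTER_CUBIC))
E
```

```text
t 21.75 pos [ 0.4134 -0.1285  0.1223] tool-y yaw deg -81.75 tilt -1.0 units [0.9207 7.2292 3.8056] F [0.3552 0.0597 0.5961] open 0.004 q7 -0.48329458845979467
turn z units 0.0005787319428900478
```

View pics/s10.png

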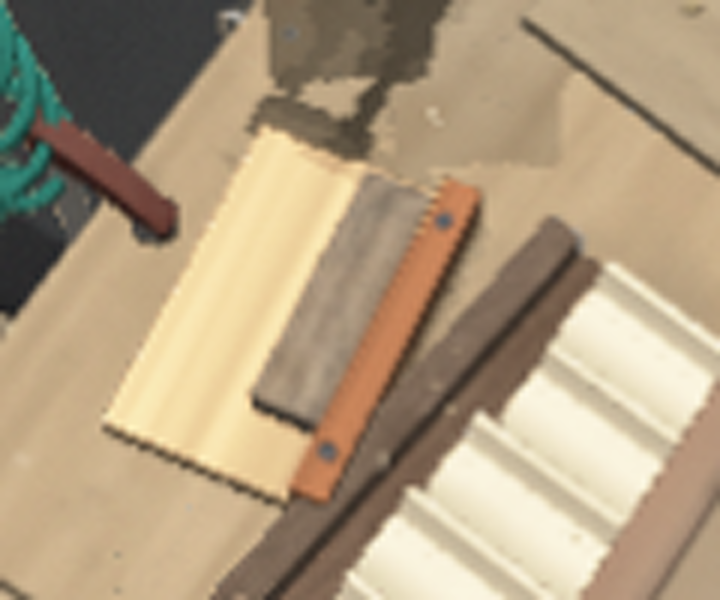

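View pics/t10.png

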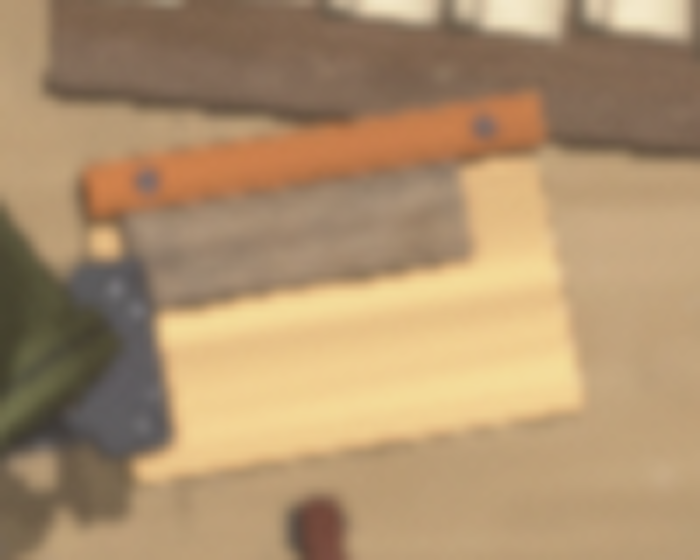

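View pics/s10f.png

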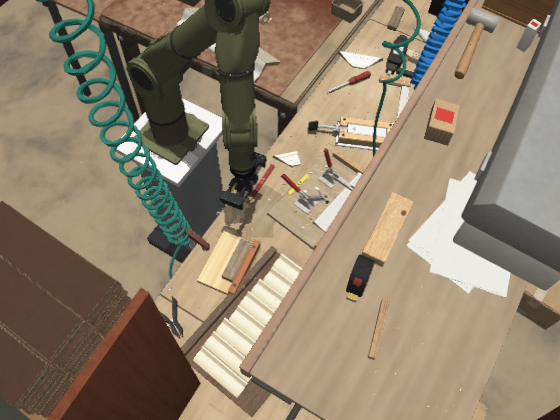

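```bash
python3 - <<'E'
from h import *
s=cam('top');c,n=np.cos(.1404),np.sin(.1404);Q=[]
for p in [(130,213),(163,307),(472,258),(463,165)]:
    w=at(s,(p[0]+.5)/7-.5+310,(p[1]+.5)/7-.5+180,.04);d=w-[.4691,-.3126,0];Q.append((c*d[0]+n*d[1],-n*d[0]+c*d[1]));print(Q[-1])
Q=np.array(Q);print(Q.mean(0))
E
python3 blk.py "[(252,390,.04),(312,418,.04),(370,175,.04),(432,200,.04)]"
```

```text
(np.float64(0.04359019700310308), np.float64(0.07898203331130116))
(np.float64(0.0037211537615996796), np.float64(0.0724876524615856))
(np.float64(0.002842562348775956), np.float64(-0.05504455928763963))
(np.float64(0.04091221110810496), np.float64(-0.05859657519358481))
[0.0228 0.0095]
[ 0.4816 -0.3658  0.04  ] hook 0.004915385864317189 -0.054391701442907864
[ 0.5159 -0.3621  0.04  ] hook 0.03937149374410746 -0.05560363662784423
[ 0.4658 -0.2327  0.04  ] hook 0.007930879650452223 0.07958607981040591
[ 0.5013 -0.2276  0.04  ] hook 0.043770854363388324 0.07969549400792507
```

```bash
python3 -c "
from plant import r
print(r.finish_job())"
```

```text
the job is handed in; nothing more can be done
None
```

I did the whole job and handed it in at about 22 s of the 64 s allowed; no verdict was reported.

- **Lever:** I pressed it onto its stop. The force at the wrist rose to 67 N there, and the picture showed the block standing raised.
- **Lifting out:** I gripped the block across its width (about 39.5 mm measured) and lifted it out. I carried it over the jig at about 0.24 m.
- **Placing:** I set it down gently on the bench hook's board, with contact at about 9 N. I released it, then pushed it along the board with shut fingers until the force rose to about 7 N with no further motion.

**Last checks:**
- **Top picture:** the block's centre is at about x = 22.8 mm, y = +10 mm in the bench hook's frame, against the wanted x = 23 mm and y within ±27 mm.
- **Angle:** it is parallel to the fence within about 0.01 rad by its near edge in the top picture. My side-picture points gave about 0.02–0.03 rad, and the limit is 0.06.
- **Side picture:** it gave the same position within 1–3 mm and shows the block flat, with the whole of it on the board.
- **Bystanders:** I saw no bystander moved in the last full side picture, but I did not measure their positions.

No check failed.

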